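Slide the drip tray under the drainer and hang the cup up to drain

TASK

Slide the grey drip tray into the bay of the wooden drainer, under its low front rail, until it is fully home against the back stop. Then hang the steel cup mouth-down on either of the drainer's two angled pegs, well down so that the peg tip reaches the cup's bottom, and let go. Leave the other things on the table where they are.

Things in the scene. Friction and masses are not known exactly. Their poses are not given: they have to be found in the camera images.
- drainer: Fixed pale wooden drainer, 135 mm deep (x), 184 wide (y). Origin on the table, middle of the bay's mouth; +x runs into the bay, z up. Bay 152 wide, 120 deep to the back stop, between 16 mm side walls (60 high; 118 from x = 90 on). Two round pegs, 18 thick, start at (100, +-50, 100), rise 130 mm towards -x (the robot), 35 degrees off vertical: direction (-0.574, 0, 0.819).
- front_rail (a point): Middle of the underside of the low rail that crosses over the bay's mouth, 42 mm above the table, 8 mm in from the mouth; the rail is 16 mm square. The peg rail behind it is 26 mm square, centred 100 mm in and 100 mm up.
- bay_back (a point): Middle of the bay's back stop, 10 mm above the table: 120 mm into the bay from the drainer's origin.
- peg_left_tip (a point): End of the rounded tip of the drainer's peg at y = +50 mm; at (25, 50, 206) mm in the drainer's frame.
- peg_right_tip (a point): End of the rounded tip of the drainer's peg at y = -50 mm; at (25, -50, 206) mm in the drainer's frame.
- tray: Loose grey plastic drip tray, 150 mm long (x), 140 wide (y), 28 high, walls 4, 0.25 kg. A flat-sided grip lug, 22 wide (y), 4 to 55 above the table, stands out of its near wall from x = 30 to -14. Origin on the table under the lug's grip place; +x points along the tray, which covers x = 30 to 180. When home, the origin is 60 mm in front of the bay's mouth.
- tray_tip (a point): Middle of the tray's far edge (the one that goes into the bay first), at x = 180 mm, z = 10 mm of the tray.
- cup: Loose plain steel cup without handle, straight, 62 mm across, 100 mm tall, wall 3 mm, bottom 4 mm thick, about 0.15 kg. It starts mouth-down on the table. Origin in the middle of its mouth; z points from the mouth to the bottom, so z is up while it is mouth-down.
- cup_floor (a point): Middle of the cup's inner bottom, 96 mm from the mouth along the cup's z.
- jar: Bystander: lidded glass jar, 74 mm across, 110 mm tall, origin under its middle.
- tin: Bystander: short closed tin, 74 mm across, 70 mm tall, origin under its middle.
- pump_bottle: Bystander: clear pump bottle with blue contents, 64 mm across, 175 mm tall, origin under its middle.
- scissors_mug: Bystander: copper mug full of scissors, 80 mm across, about 170 mm tall, origin under its middle.
There are look-alikes about, which are no part of the job. What is shaped like the tray but orange or yellow is not meant.

How it is judged (in metres and radians):
On the way, in this order (a step that is already met when the one before it is completed fails the run):
1. the tray is home in the drainer's bay (horizontal distance between tray_tip and bay_back below 0.014 m and angle between tray's own z axis and vertical below 0.08 rad and height (world z) of tray_tip below 0.025 m), for 0.2 s.
2. the cup hangs mouth-down on a peg, let go ((distance between cup_floor and peg_left_tip below 0.032 m or distance between cup_floor and peg_right_tip below 0.032 m) and angle between cup's own z axis and vertical below 0.9 rad and linear speed of cup below 0.03 m/s and angular speed of cup below 0.4 rad/s and contact force between the fingers and cup below 0.1 N), for 0.2 s.
At the end, for the whole second after the job is handed in: The tray lies flat in the bay, the middle of its far edge within 14 mm of the middle of the back stop; the cup hangs at rest and released on either peg, mouth-down (its axis less than 0.9 rad from vertical), the peg's tip inside it within 32 mm of the middle of its inner bottom (all of step 1 and all of step 2 and linear speed of tray below 0.02 m/s); the robot touches nothing.
It fails at once if a bystander is shifted by more than 30 mm (distance of any of jar, tin, pump_bottle, scissors_mug from where it was at the start of the episode above 0.03 m).
It also fails if it takes over 72 s, if anything falls off the work surface, if the arm or the gripper's body presses on something with over 40 N, if the wrist force passes 120 N, or if a joint passes its speed limit or range.

ROBOT

A 6-joint arm with a two-finger parallel gripper is mounted at the origin on the work surface. World frame = base frame: x ahead of the robot, y to its left, z up, the work surface at z = 0. Lengths are in mm, angles in rad, forces in N, time in s.
With the tool pointing down it reaches from about 350 to 975 mm from the base axis. Payload 7.1 kg.
Tool frame: the origin (TCP) lies on the front face of the gripper's body, between the roots of the fingers; the fingertips stand 80 mm ahead of it and the grasp point (between the pads) lies 61 mm ahead of it (env.tips_ahead is the distance from the TCP to the fingertips, in mm); z points along the fingers, y is the direction in which the jaws open and shut (so a half turn about z gives the same grasp; the last joint's range is limited). The gripper opens to 88 mm and grips with 3 to 60 N. Pads are 20 mm wide; open, the fingers measure 115 mm over their backs; the gripper's body (75 mm by 178 mm) begins 61 mm behind the grasp point.
Start: joints at [1.244, 0.423, 1.63, -0, 1.089, -0.019], TCP at [189.32, 595.62, 302.675] pointing down, gripper open.
Joint ranges: [-3, 3], [-0.9, 2.11], [0.09, 2.58], [-1.31, 4.45], [0.11, 2.69], [-2.54, 2.54]. Speed limits (rad/s): [2.39, 2.39, 3.01, 3.14, 3.14, 3.14].

INTERFACE

Orientations are given as a unit quaternion [x, y, z, w].
In Python, from station import env, set_gripper, viewer, workorder gives the robot as it stands. Calls block until the motion is done:
- env.reach(position, orientation): joint-space move of the TCP to a pose.
- env.move_l(position, rot=None, rate=150, f_stop=None): straight line of the TCP; rot=None keeps the orientation; rate is the mean speed in mm/s. With f_stop (N) it stops when the force on the tool has changed by that much, and returns True; else False.
- env.move_joints(angles): joint-space move.
- set_gripper(opening): finger opening in mm; the grip force is fixed at half the most; returns when the fingers have stopped.
- env.hold(seconds).
- env.ik(position, orientation): joint angles nearest the present ones, or None.
- env.read_state(): the state.
- viewer.camera(name): name is "scene" or "top" or "wrist"; returns the picture (400x640x3 uint8, blue, green, red); there is no depth.
- viewer.camera_params(name): a dict with "fx", "fy", "cx", "cy" (pixels), "pose" (4x4, takes a point from camera to world coordinates); the wrist camera has in their place "tool_from_camera" (4x4, takes a point from camera to tool coordinates, whose origin is the TCP and whose axes are the flange's). Camera axes: x right, y up, looking along -z (the intrinsics and any distortion apply to the point x, -y, -z); pixel columns grow to the right and rows downward; lengths in mm; the calibration is good to about 2 mm. A picture is of the moment at which its call begins: read the wrist's pose just before it. camera_params takes no time and is no camera call.
A pose or a line that the arm cannot do raises env.IKError and nothing moves.
- workorder.sign_off(): hands the job in, once; it reports no verdict.
The state is a dict: "time_s": time; "qpos": joint angles; "dq": joint speeds; "tau": joint torques, N m; "tool_pos": TCP position; "orientation": TCP orientation; "force": force on the tool from outside, world axes, zero at the start; "wrist_torque": the same for the moment, N m; "width": finger opening in mm.
Only numpy, scipy, OpenCV 4.12 (cv2) and the standard library are available. Lean on these libraries where they do the work, as an engineer would, in place of code of your own. Each camera call takes 0.05 s, during which the arm holds its last target. There are 200 camera calls.

## Working session

There is one attempt and no reset: what is moved stays moved. The work goes in short steps, each a Python script; the robot and the scene stay as the last script left them, time stands still between calls to the robot, and variables do not carry over. Pictures are saved under pics/ and viewed, about 8 in all and at most 12, crops included, and the job is handed in when it is done.

```bash
ls; mkdir -p pics; python3 - <<'E'
from station import env,viewer
import cv2,numpy as np
np.set_printoptions(precision=4,suppress=True)
for n in("scene","top"):
    cv2.imwrite(f"pics/{n}0.png",viewer.camera(n)); print(n,viewer.camera_params(n))
print(viewer.camera_params("wrist"))
E
```

```text
pics
scene {'fx': 389.89874540770614, 'fy': 389.89874540770614, 'cx': 317.7978354150402, 'cy': 201.3893191920576, 'pose': array([[  -0.6899,   -0.4631,    0.5564, 1272.3747],
       [   0.7236,   -0.4175,    0.5497,  623.9929],
       [  -0.0223,    0.7818,    0.6231,  930.5897],
       [   0.    ,    0.    ,    0.    ,    1.    ]])}
top {'fx': 420.8702262110437, 'fy': 420.8702262110437, 'cx': 316.0099099556029, 'cy': 201.0430907439902, 'pose': array([[   0.0147,    0.993 ,   -0.1168,  426.7975],
       [  -0.9999,    0.0151,    0.0025,  -70.042 ],
       [   0.0043,    0.1167,    0.9932, 1247.5312],
       [   0.    ,    0.    ,    0.    ,    1.    ]])}
{'fx': 340.9843722924277, 'fy': 340.9843722924277, 'cx': 316.2297787932388, 'cy': 199.2469265368235, 'tool_from_camera': array([[  0.0002,   0.9641,   0.2656,  72.6469],
       [  1.    ,  -0.0001,  -0.0001,   0.5395],
       [ -0.0001,   0.2656,  -0.9641, -81.4325],
       [  0.    ,   0.    ,   0.    ,   1.    ]])}
```

View pics/top0.png

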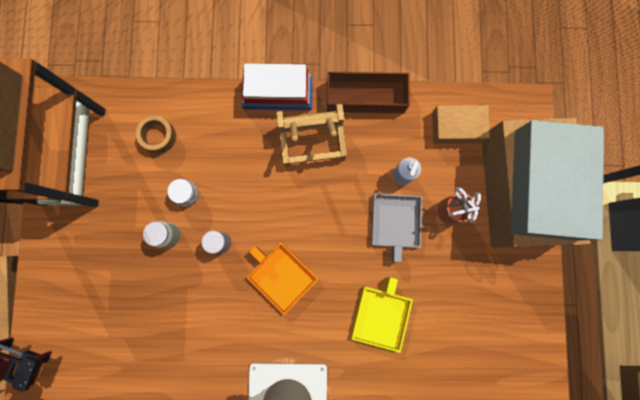

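View pics/scene0.png

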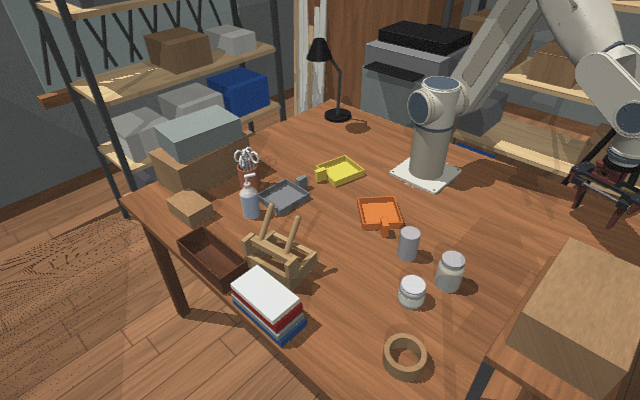

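Top picture: the candidates for the tray are grey (397,222), orange (282,278) and yellow (382,318), so I choose grey. For the cup, the three cylinders in the top view are (181,193), (158,235) and (215,242). In the scene view, (409,243) is plain, (450,270) has a lid and (411,291) is short with a lid, so the cup is top (215,242). The ring at (154,135) is not a cup. The drainer is at (312,135), its mouth towards the robot.

```bash
cat > h.py <<'E'
from station import env,set_gripper,viewer,workorder
import cv2,numpy as np
from scipy.spatial.transform import Rotation as R
np.set_printoptions(precision=3,suppress=True)
def cam(n,st=None):
    p=viewer.camera_params(n)
    if n=="wrist":
        T=np.eye(4);T[:3,:3]=R.from_quat(st["orientation"]).as_matrix();T[:3,3]=st["tool_pos"]
        return p,T@p["tool_from_camera"]
    return p,p["pose"]
def ray(uv,z,p,T):
    uv=np.atleast_2d(uv).astype(float)
    d=np.c_[(uv[:,0]-p["cx"])/p["fx"],-(uv[:,1]-p["cy"])/p["fy"],-np.ones(len(uv))]@T[:3,:3].T
    o=T[:3,3]; return o+d*((z-o[2])/d[:,2])[:,None]
def proj(X,p,T):
    c=(np.atleast_2d(X)-T[:3,3])@T[:3,:3]
    return np.c_[p["cx"]+p["fx"]*c[:,0]/-c[:,2],p["cy"]-p["fy"]*c[:,1]/-c[:,2]]
E
python3 - <<'E'
from h import *
p,T=cam("top"); im=cv2.imread("pics/top0.png")
for n,uv,z in[("traybox",[[375,195],[421,195],[421,247],[375,247]],28),("lug",[[397,257]],55),("cup",[[217,242]],100),("jar",[[158,235]],110),("drainer mouth rail",[[285,161],[345,153]],58),("peg tips",[[294,131],[333,126]],206),("pump",[[408,172]],100),("mug",[[463,208]],60)]:
    print(n,ray(uv,z,p,T)[:,:2].tolist())
print(env.read_state()["orientation"])
cv2.imwrite("pics/crop1.png",cv2.hconcat([cv2.resize(im[95:275,190:350],None,fx=3,fy=3,interpolation=2),cv2.resize(cv2.imread("pics/scene0.png")[205:325,365:475],(320,540),interpolation=2)]))
E
```

```text
traybox [[590.6299962033421, -245.36911048047602], [592.6810689895291, -380.0179597613176], [441.3901613367719, -377.8271554226942], [439.4387059624955, -245.11136831588726]]
lug [[412.11609939604915, -303.06942305398115]]
cup [[445.8697320616428, 193.84788143283322]]
jar [[462.1096663252944, 350.96640406082867]]
drainer mouth rail [[681.3295546992091, 17.844870639913125], [707.5264194620655, -154.65884354934053]]
peg tips [[727.6189199853434, -14.142326655782156], [742.2659239451203, -113.11374268692381]]
pump [[646.6273831642591, -326.59758850432024]]
mug [[552.8998689382306, -490.7323016395677]]
[ 0.153  0.988 -0.001 -0.   ]
```

View pics/crop1.png

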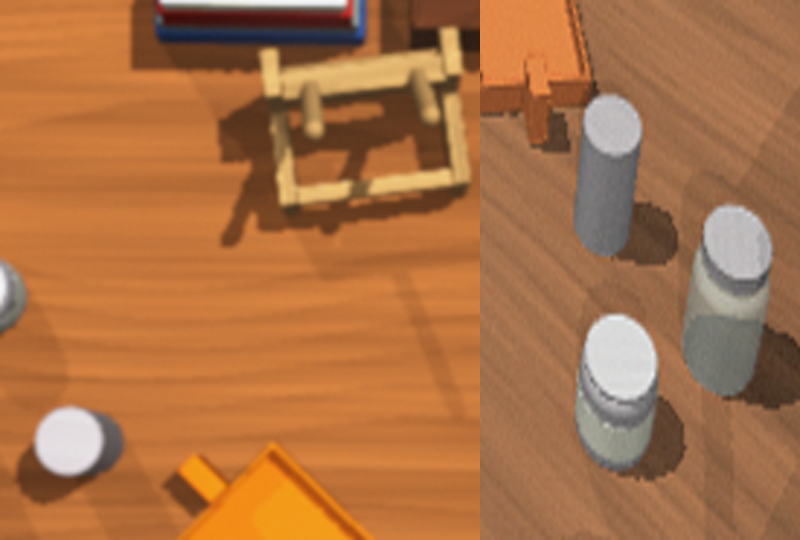

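The crop confirms the cup: top (215,242) is the plain grey cylinder, and the other two have lids. Drainer yaw is about +8.6°. Next I take closer wrist views.

```bash
cat >> h.py <<'E'
def down(a): b=np.pi/2+a/2; return np.array([np.cos(b),np.sin(b),0,0])  # tool x = -(heading a)
E
python3 - <<'E'
from h import *
import json
S={}
for n,pos,a in[("w_cup",[420,190,380],0),("w_bay",[590,-160,380],0)]:
    env.reach(pos,down(a)); env.hold(.2)
    st=env.read_state(); im=viewer.camera("wrist"); cv2.imwrite(f"pics/{n}.png",im)
    S[n]={k:list(map(float,st[k])) for k in("tool_pos","orientation")}
    print(n,st["tool_pos"],st["time_s"])
json.dump(S,open("S.json","w"))
E
```

```text
w_cup [419.897 190.566 379.825] 2.025
w_bay [ 590.031 -158.888  380.237] 3.725
```

View pics/w_bay.png

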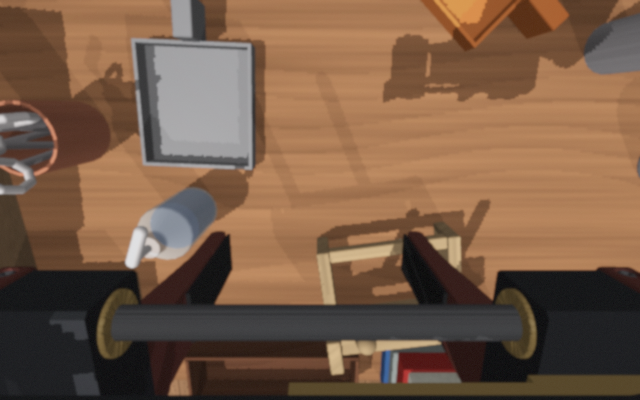

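View pics/w_cup.png

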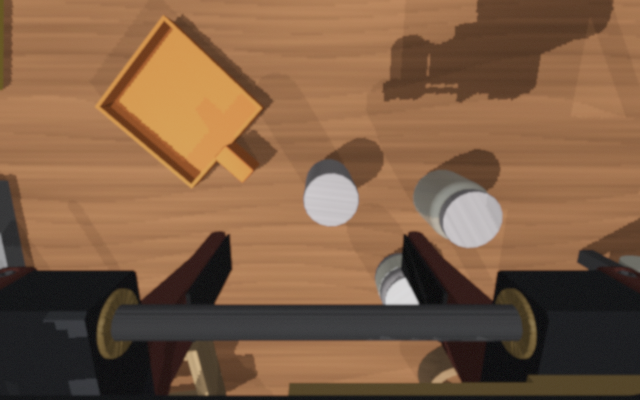

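The bay view shows the tray at (195,103) with its lug at (188,18), and the drainer's front rail from (320,250) to (460,235). The cup view shows the cup's bottom as a disc at (331,199). Next I measure with masks.

```bash
python3 - <<'E'
from h import *
import json
S=json.load(open("S.json"))
im=cv2.imread("pics/w_bay.png");p,T=cam("wrist",S["w_bay"])
hsv=cv2.cvtColor(im,cv2.COLOR_BGR2HSV)
print(hsv[252,340],hsv[248,380],hsv[300,330],hsv[200,350],hsv[245,330],hsv[244,455], hsv[50,190],hsv[10,188])
g=((hsv[...,1]<60)).astype(np.uint8)*255; g[:,270:]=0; g[185:]=0; g[:,:125]=0
c=max(cv2.findContours(g,0,1)[0],key=cv2.contourArea).reshape(-1,2); print("tray bbox",cv2.boundingRect(c))
body=g.copy();body[:37]=0
r=cv2.boxPoints(cv2.minAreaRect(cv2.findNonZero(body)));print(r);print(ray(r,28,p,T))
q=cv2.approxPolyDP(cv2.convexHull(cv2.findNonZero(body)),6,True).reshape(-1,2);print(q,ray(q,28,p,T))
for v in(2,8,14,20,26,32):
    u=np.where(g[v]>0)[0];print(v,u.min(),u.max(),ray([[u.min(),v],[u.max(),v]],55,p,T)[:,:2].ravel())
# drainer: pale wood
w=cv2.inRange(hsv,(10,50,130),(28,125,255)); w[:225]=0;w[:,:300]=0;w[:,480:]=0
v=cv2.hconcat([cv2.resize(im[215:380,300:480],None,fx=2.2,fy=2.2,interpolation=2),cv2.cvtColor(cv2.resize(w[215:380,300:480],None,fx=2.2,fy=2.2),8)])
cv2.imwrite("pics/dm.png",v)
# cup
im=cv2.imread("pics/w_cup.png");p,T=cam("wrist",S["w_cup"]);hsv=cv2.cvtColor(im,cv2.COLOR_BGR2HSV)
m=((hsv[...,1]<40)&(hsv[...,2]>165)).astype(np.uint8)*255;m[:,:290]=0;m[:,375:]=0;m[:160]=0;m[235:]=0
c=max(cv2.findContours(m,0,1)[0],key=cv2.contourArea);o,rad=cv2.minEnclosingCircle(c);print("cup",o,rad,cv2.fitEllipse(c),ray([o,(o[0]+rad,o[1])],100,p,T))
E
```

```text
[ 18  85 199] [ 18  83 207] [ 18  85 195] [ 13 125 171] [ 12 133 115] [ 18  85 197] [150   3 165] [120   3 161]
tray bbox (131, 0, 124, 170)
[[131.  37.]
 [254.  37.]
 [254. 169.]
 [131. 169.]]
[[ 441.18  -374.595   28.   ]
 [ 440.945 -231.143   28.   ]
 [ 596.832 -238.446   28.   ]
 [ 597.096 -396.845   28.   ]]
[[251 169]
 [143 164]
 [132  38]
 [252  45]] [[ 596.838 -242.31    28.   ]
 [ 590.575 -380.525   28.   ]
 [ 442.248 -373.581   28.   ]
 [ 449.554 -233.892   28.   ]]
2 171 199 [ 411.612 -313.567  411.563 -283.692]
8 171 203 [ 417.364 -314.209  417.308 -279.922]
14 171 204 [ 423.165 -314.856  423.107 -279.349]
20 172 204 [ 429.013 -314.428  428.957 -279.851]
26 172 204 [ 434.913 -315.081  434.856 -280.357]
32 173 204 [ 440.861 -314.65   440.806 -280.868]
cup (330.5, 199.5) 27.285627365112305 ((330.6235656738281, 199.63865661621094), (50.99727249145508, 53.4833869934082), 86.13753509521484) [[447.102 206.82  100.   ]
 [447.065 236.809 100.   ]]
```

View pics/dm.png

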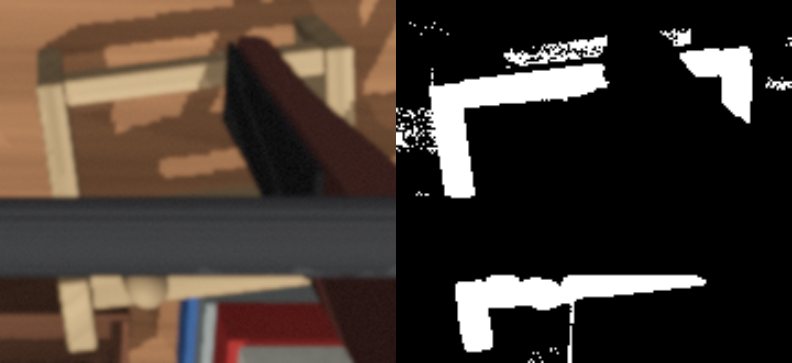

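```bash
python3 - <<'E'
from h import *
import json
S=json.load(open("S.json"))
env.reach([690,-64,390],down(.13)); env.hold(.2)
st=env.read_state(); im=viewer.camera("wrist"); cv2.imwrite("pics/w_dr.png",im)
S["w_dr"]={k:list(map(float,st[k])) for k in("tool_pos","orientation")};json.dump(S,open("S.json","w"))
p,T=cam("wrist",S["w_dr"]);hsv=cv2.cvtColor(im,cv2.COLOR_BGR2HSV)
w=cv2.inRange(hsv,(14,50,150),(28,112,255));w[230:]=0
w=cv2.morphologyEx(w,cv2.MORPH_OPEN,np.ones((4,4)))
c=max(cv2.findContours(w,0,1)[0],key=cv2.contourArea).reshape(-1,2);x,y,ww,hh=cv2.boundingRect(c);print(x,y,ww,hh)
w2=np.zeros_like(w);cv2.drawContours(w2,[c],-1,255,-1)
cols=np.arange(x+6,x+ww-6);top=np.array([np.where(w2[:,u])[0].min() for u in cols])
P=ray(np.c_[cols,top],59,p,T)[:,:2]
vx,vy,x0,y0=cv2.fitLine(P.astype(np.float32),cv2.DIST_HUBER,0,.01,.01).ravel()
n=np.array([-vy,vx]);r=(P-[x0,y0])@n;print("line",vx,vy,x0,y0,"rms",r.std(),"heading deg",np.degrees(np.arctan2(-vx,vy)),np.degrees(np.arctan2(vx,-vy)))
print("extents",ray([[x,top[0]],[x+ww-1,top[-1]]],60,p,T))
cv2.imwrite("pics/dr2.png",cv2.hconcat([im[100:400,150:500],cv2.cvtColor(w2,8)[100:400,150:500]]))
E
```

```text
240 167 82 64
line 0.15594879 -0.98776513 695.4396 -106.18272 rms 0.42626385597772753 heading deg -171.02817 8.971827
extents [[ 703.662 -156.693   60.   ]
 [ 688.515  -58.836   60.   ]]
```

View pics/dr2.png

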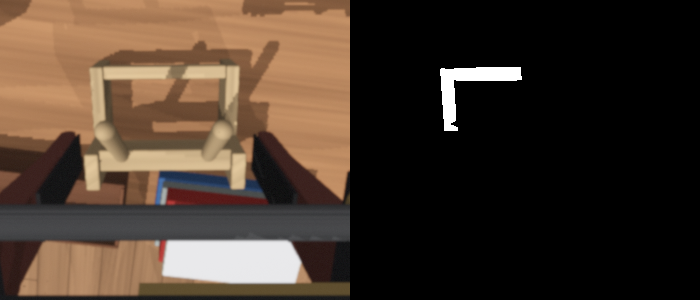

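The view shows the drainer's front rail from (240,167) to about (388,166) and the peg tips near (255,230) and (373,230). A shadow cut the mask, so I redo the right part.

```bash
python3 - <<'E'
from h import *
import json
S=json.load(open("S.json"));p,T=cam("wrist",S["w_dr"])
im=cv2.imread("pics/w_dr.png");g=cv2.GaussianBlur(im,(3,3),0).astype(float);hsv=cv2.cvtColor(im,cv2.COLOR_BGR2HSV)
print([tuple(hsv[173,u]) for u in(300,340,360,380,384,386,388,390,392,395)])
# rail front edge: strongest vertical step of blue channel in rows 160..172
def edge(cols,r0,r1):
    return np.array([[u,r0+.5+np.argmax(np.diff(g[r0:r1,u,0]))] for u in cols])
E=edge(list(range(246,320))+list(range(365,386)),160,173)
P=ray(E,58,p,T)[:,:2].astype(np.float32)
vx,vy,x0,y0=cv2.fitLine(P,cv2.DIST_HUBER,0,.01,.01).ravel()
if vy<0:vx,vy=-vx,-vy
a=np.arctan2(-vx,vy);ex=np.array([np.cos(a),np.sin(a)]);ey=np.array([-ex[1],ex[0]])
print("heading",np.degrees(a),"rms",((P-[x0,y0])@ex).std())
# outer sides: wall tops z=60, rows 175..215
L=[];Rr=[]
for v in range(172,212,3):
    L.append([232.5+np.argmax(np.diff(g[v,232:255,0])),v]); Rr.append([380.5+np.argmin(np.diff(g[v,380:400,0])),v])
L=ray(L,60,p,T)[:,:2]@ey;Rr=ray(Rr,60,p,T)[:,:2]@ey
print(L,Rr)
yc=(np.median(L)+np.median(Rr))/2;xc=np.median(P@ex);O=xc*ex+yc*ey
print("width",np.median(Rr)-np.median(L),"origin",O)
z=np.array([0,0,1.]);X=lambda q:np.r_[O+q[0]*ex+q[1]*ey,q[2]]
pts=np.array([X(q) for q in[(25,50,206),(25,-50,206),(0,92,60),(0,-92,60),(100,50,100),(87,92,118),(87,-92,118)]])
uv=proj(pts,p,T);print(uv);v=cv2.resize(im[100:330,200:430],None,fx=2.5,fy=2.5)
for q in uv:cv2.circle(v,tuple(int(t) for t in(q-[200,100])*2.5),3,(0,0,255),-1)
cv2.imwrite("pics/chk.png",v)
E
```

```text
[(np.uint8(19), np.uint8(80), np.uint8(218)), (np.uint8(18), np.uint8(79), np.uint8(219)), (np.uint8(19), np.uint8(79), np.uint8(215)), (np.uint8(18), np.uint8(81), np.uint8(210)), (np.uint8(19), np.uint8(81), np.uint8(213)), (np.uint8(19), np.uint8(78), np.uint8(221)), (np.uint8(18), np.uint8(87), np.uint8(197)), (np.uint8(13), np.uint8(126), np.uint8(132)), (np.uint8(12), np.uint8(132), np.uint8(124)), (np.uint8(12), np.uint8(131), np.uint8(125))]
heading 7.979106 rms 0.28479525
[-253.726 -253.989 -254.253 -254.519 -254.786 -253.814 -254.081 -253.103
 -254.618 -253.636 -253.905 -254.175 -253.186 -254.719] [-71.202 -71.032 -70.861 -70.689 -70.517 -70.343 -71.411 -71.239 -71.066
 -70.892 -70.718 -70.542 -70.366 -70.189]
width 183.24538046972202 origin [688.962 -67.429]
[[373.703 226.298]
 [252.699 227.506]
 [389.441 165.67 ]
 [238.599 167.26 ]
 [357.023 255.437]
 [396.537 251.216]
 [232.762 252.815]]
```

View pics/chk.png

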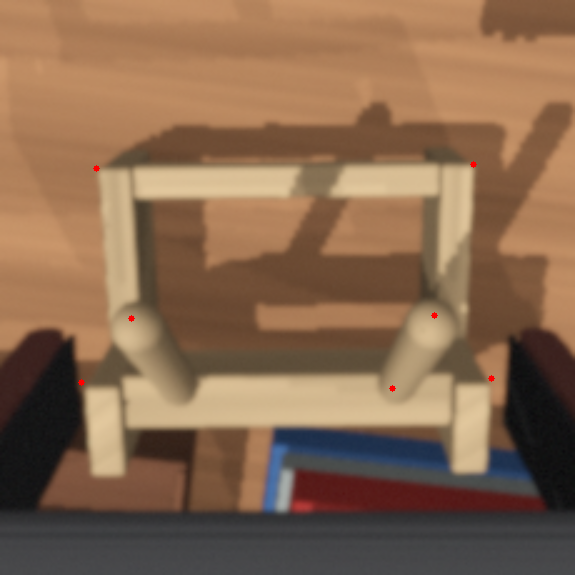

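Overlay matches: the drainer origin is (689,-67) with heading 8.0°, and the tray origin is about (415,-302) with yaw -2.6°. Next I grasp the tray and carry it to the front of the mouth.

```bash
cat >> h.py <<'E'
O=np.array([689.2,-67.]);A=np.radians(8.0)
ex=np.array([np.cos(A),np.sin(A),0]);ey=np.array([-ex[1],ex[0],0])
def D(x,y,z): return np.r_[O,0]+x*ex+y*ey+np.array([0,0,z])
E
python3 - <<'E'
from h import *
q=down(-.046)
env.move_l([560,-150,390],q,rate=300)
env.reach([415,-302,230],q)
env.move_l([415,-302,97],rate=120)
set_gripper(5); s=env.read_state(); print(s["width"],s["tool_pos"],s["force"],s["time_s"])
env.move_l([415,-302,112],rate=60)
env.move_l([415,-160,112],down(.05),rate=150)
env.move_l(D(-195,0,112),down(A),rate=120)
env.hold(.2);s=env.read_state();print(s["width"],s["tool_pos"],s["force"],s["time_s"])
im=viewer.camera("wrist");cv2.imwrite("pics/pre_w.png",im)
t=viewer.camera("top");cv2.imwrite("pics/pre.png",cv2.hconcat([im[0:400:1],cv2.resize(t[90:290,250:330+40],(240,400))])[:,:880])
cv2.imwrite("pics/pre.png",cv2.resize(cv2.imread("pics/pre.png"),(792,360)))
E
```

```text
21.993157682817397 [ 415.02  -302.024   96.96 ] [ 0.43  -0.092 -0.647] 8.625
21.573829997333988 [495.625 -94.532 112.011] [ 0.604 -0.545 -2.418] 11.3417
```

View pics/pre.png

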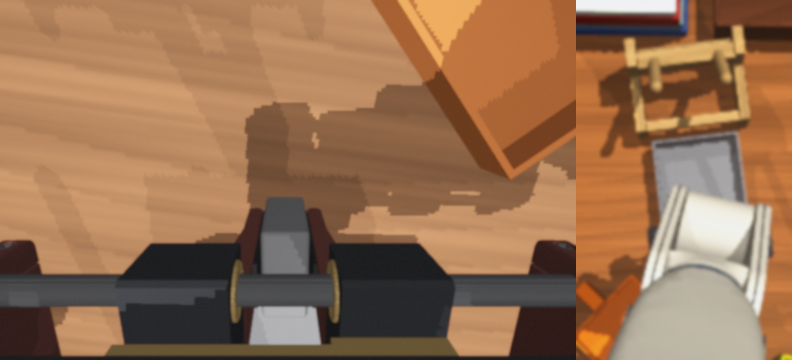

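The tray is held at the lug and lined up with the bay, its far edge just in front of the rail. Next I lower it and push it in.

```bash
python3 - <<'E'
from h import *
def rep(t):
    s=env.read_state();d=s["tool_pos"]-D(0,0,0);print(t,"frame",d@ex,d@ey,s["tool_pos"][2],s["force"],round(s["time_s"],2),s["width"])
print(env.move_l(D(-195,0,96),rate=40,f_stop=5));rep("down")
print(env.move_l(D(-80,0,96.5),rate=70,f_stop=15));rep("in")
print(env.move_l(D(-54,0,96.5),rate=30,f_stop=12));rep("end")
E
```

```text
True
down frame -195.2467341339128 -0.017008233813937873 96.27876233193165 [ 0.674 -0.316  0.154] 11.85 22.031010492447663
False
in frame -80.37194674904386 0.012204473791211513 96.4685046063637 [ 0.51  -0.348 -2.449] 13.65 21.844022958954184
True
end frame -60.3367817180742 -0.0173841821794652 96.32800218764704 [-1.326 -0.488  5.134] 14.32 21.44537701532563
```

The tray stopped at -60.3 mm, where home is -60. Next I release it, retreat, check the tray and grasp the cup.

```bash
cat >> h.py <<'E'
t=np.radians(35);ez=np.array([0,0,1.])
u=-np.sin(t)*ex+np.cos(t)*ez; perp=np.cos(t)*ex+np.sin(t)*ez   # peg dir, peg's upper side
QT=R.from_matrix(np.c_[-perp,ey,-u]).as_quat()
def tcp(s,off,y=50): return D(25.4,y,206.5)+u*(s+40)-perp*off   # floor centre s beyond tip, off below axis
E
python3 - <<'E'
from h import *
set_gripper(60)
env.move_l(D(-60,0,150),rate=100);env.move_l(D(-75,0,260),rate=200)
st=env.read_state();im=viewer.camera("wrist");cv2.imwrite("pics/home_w.png",im)
env.reach([446.8,206,300],down(0));set_gripper(88)
s=env.read_state();im2=viewer.camera("top");cv2.imwrite("pics/top2.png",im2)
print(env.move_l([446.8,206,137],rate=150,f_stop=8)); 
set_gripper(50);s=env.read_state();print(s["width"],s["tool_pos"],s["force"],s["time_s"])
env.move_l([446.8,206,300],rate=150);s=env.read_state();print(s["width"],s["force"],s["time_s"])
print([env.ik(tcp(a,14),QT) for a in(130,0)])
cv2.imwrite("pics/chk2.png",cv2.resize(im2[90:290,190:420],None,fx=3,fy=3,interpolation=2)[:600,:690])
E
```

```text
False
61.32951163567959 [446.965 206.094 137.293] [0.018 0.355 3.706] 20.2333
61.66349113389415 [ 0.643  0.119 -1.53 ] 21.4667
[array([-0.126,  0.205,  1.965,  0.393,  0.404, -2.154]), array([-0.09 ,  0.467,  1.883,  0.601,  0.233, -2.349])]
```

View pics/chk2.png

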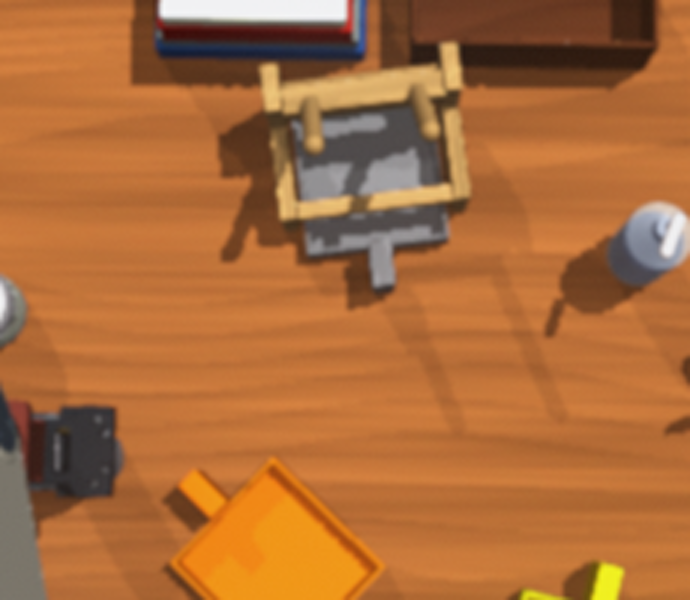

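The tray is fully in the bay and its lug points out of the mouth. The cup is gripped at 61.5 mm. Before hanging it I compare the two wrist options.

```bash
python3 - <<'E'
from h import *
print(env.read_state()["qpos"])
QF=(R.from_quat(QT)*R.from_euler('z',np.pi)).as_quat()
for y in(50,-50):
  for Q in(QT,QF): print(y,[env.ik(tcp(a,14,y),Q) for a in(130,0)])
E
```

```text
[ 0.408  0.232  1.922  0.     0.99  -1.163]
50 [array([-0.126,  0.205,  1.965,  0.393,  0.404, -2.154]), array([-0.09 ,  0.467,  1.883,  0.601,  0.233, -2.349])]
50 [array([-0.126,  0.205,  1.965,  0.393,  0.404,  0.987]), array([-0.09 ,  0.467,  1.883,  0.601,  0.233,  0.793])]
-50 [array([-0.318,  0.255,  1.898,  0.563,  0.494, -2.462]), None]
-50 [array([-0.318,  0.255,  1.898,  0.563,  0.494,  0.68 ]), array([-0.26 ,  0.501,  1.818,  0.749,  0.334,  0.517])]
```

```bash
python3 - <<'E'
from h import *
env.move_l([446.8,206,370],rate=200)
env.reach(tcp(130,12),QT);env.hold(.2)
s=env.read_state();print(s["tool_pos"]-tcp(130,12),s["width"],s["time_s"])
cv2.imwrite("pics/a.png",viewer.camera("scene"));cv2.imwrite("pics/b.png",viewer.camera("top"))
a=cv2.resize(cv2.imread("pics/a.png")[120:320,190:350],(400,500));b=cv2.resize(cv2.imread("pics/b.png")[60:220,240:370],(400,500))
cv2.imwrite("pics/ab.png",cv2.hconcat([a,b]))
E
```

```text
[-0.     1.047  0.052] 61.221602738834285 23.3083
```

View pics/ab.png

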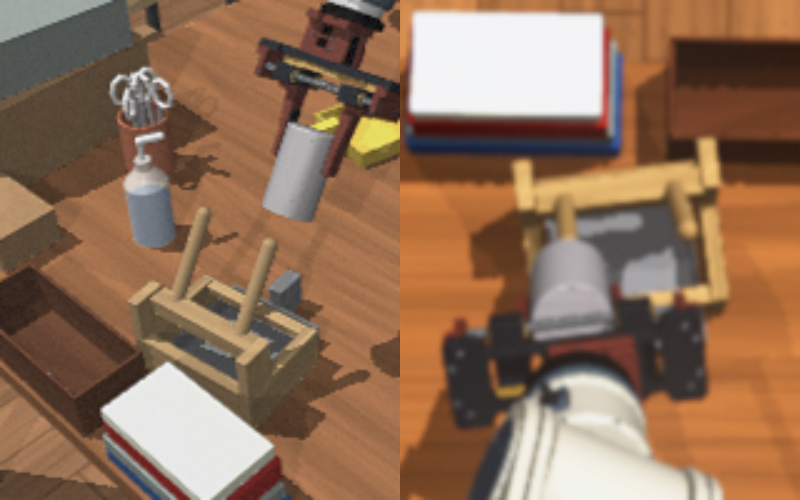

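The cup is tilted and in line with the left peg. I slide it on.

```bash
python3 - <<'E'
from h import *
def rep(n):
    s=env.read_state();d=s["tool_pos"]-tcp(0,0);print(n,"s",d@u,"off",-d@perp,"y",d@ey,s["force"],s["width"],s["time_s"])
print(env.move_l(tcp(20,12),rate=80,f_stop=8));rep("mid")
E
```

```text
False
mid s 20.43730718482556 off 11.685209064983155 y -0.050547037393322995 [ 0.265 -0.615 -0.837] 61.15952509135421 24.9333
```

```bash
python3 - <<'E'
from h import *
def rep(n):
    s=env.read_state();d=s["tool_pos"]-tcp(0,0);print(n,"s",d@u,"off",-d@perp,"y",d@ey,s["force"],s["width"],s["time_s"])
print(env.move_l(tcp(-4,15),rate=25,f_stop=6));rep("end")
env.hold(.2);set_gripper(84);rep("open");env.hold(.3)
print(env.move_l(tcp(110,15),rate=100,f_stop=8));rep("out")
env.hold(.5)
cv2.imwrite("pics/c.png",viewer.camera("scene"));cv2.imwrite("pics/d.png",viewer.camera("top"));cv2.imwrite("pics/e.png",viewer.camera("wrist"))
a=cv2.resize(cv2.imread("pics/c.png")[120:320,190:350],(400,500));b=cv2.resize(cv2.imread("pics/d.png")[60:220,240:370],(400,500))
cv2.imwrite("pics/cd.png",cv2.hconcat([a,b]))
E
```

```text
True
end s 1.058728312111591 off 14.363222980144371 y -0.00994060485978104 [-2.769 -0.104  5.956] 61.291619131375015 25.6667
open s 0.7550055418391693 off 15.561602404541373 y 0.2159980216573913 [ 0.575 -0.3   -0.201] 84.17217105801844 26.4333
False
out s 109.53644209950797 off 15.317430317646576 y 0.039331339851731116 [-0.486  0.127  0.277] 84.48570098555912 27.975
```

View pics/cd.png

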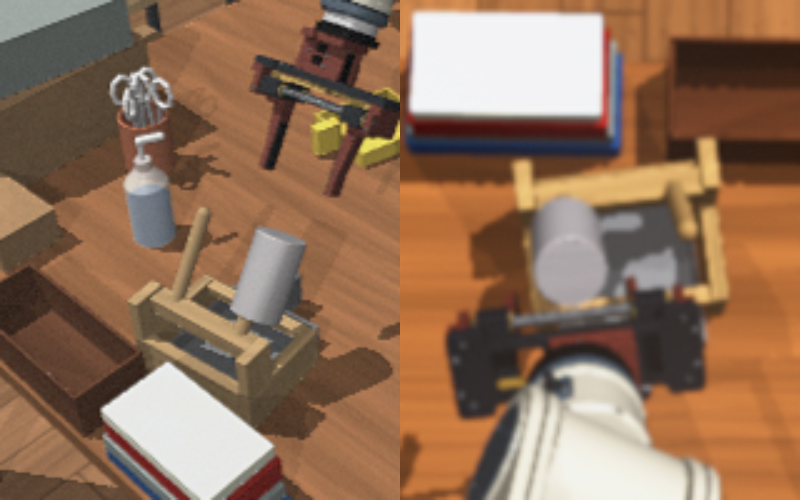

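```bash
python3 - <<'E'
from h import *
p,T=cam("top");tip=D(25.4,50,206.5)
for o in(10,19,28):print(o,proj(tip+u*4-perp*o,p,T),np.hypot(o,0))
x=ray([[316,171.7]],28,p,T)[0]-D(0,0,0);print("tray near wall in drainer frame",x@ex,x@ey,"expect -30,0")
d=cv2.imread("pics/d.png");n=viewer.camera("top")
print("change",cv2.absdiff(d,n)[120:170,275:320].max())
hsv=cv2.cvtColor(n,cv2.COLOR_BGR2HSV);m=cv2.inRange(hsv[115:165,275:320],(0,0,150),(180,40,255));c=max(cv2.findContours(m,0,1)[0],key=cv2.contourArea)
print(np.array(cv2.boundingRect(c))+[275,115,0,0])
env.move_l(tcp(170,15),rate=150);env.hold(.3);s=env.read_state();print(s["force"],s["time_s"])
E
```

```text
10 [[294.286 142.972]] 10.0
19 [[294.725 146.292]] 19.0
28 [[295.16  149.586]] 28.0
tray near wall in drainer frame -32.4356018678971 -0.3276346554795502 expect -30,0
change 11
[284 123  23  34]
[ 0.324 -1.451  0.156] 29.525
```

```bash
python3 -c "
from h import *
workorder.sign_off();print(env.read_state()['time_s'])"
```

```text
the job is handed in; nothing more can be done
the job is handed in; nothing more can be done
```

The job is handed in after about 30 s of robot time. The grey tray is in the bay, and the steel cup hangs mouth-down on the left peg with the gripper clear of it.

- **Tray:** I gripped it by the lug and slid it under the rail until a push of about 12 N met the back stop. It stopped with its origin 60.3 mm in front of the mouth, where home is 60 mm. The top camera put its near wall at -32 mm where -30 mm was expected. That 2 mm gap is within the calibration error and well inside the 14 mm allowed.
- **Cup:** I pushed it down the peg until its bottom met the tip, about 1 mm from the calculated position, then let go. In the top picture its bottom sits about 20–23 mm off the peg tip, where 32 mm is allowed and about 19 mm was expected. Two pictures taken after release showed no movement.
- **Other things:** I touched nothing else on purpose, and the last pictures show the pump bottle and scissors mug in place. I did not measure any of the bystanders' positions again; the jar and tin are outside that last picture.

One earlier mismatch: my first top-view reading of the cup's y position was about 12 mm off because I misjudged a pixel. The corrected reading agreed with the wrist camera. I viewed 10 of the 12 allowed pictures.

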